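# Lock out a solvent valve: turn the slotted disc, push the bar through

### The arm

A 7-joint arm with a two-finger parallel gripper is mounted at the origin on a cart in front of the work surface, level with it; the furniture and walls round the work are solid. World frame = base frame: x ahead of the robot, y to its left, z up, the work surface at z = 0. Lengths are in m, angles in rad, forces in N, time in s.
With the tool pointing down it reaches from about 0.4 to 0.85 m from the base axis. Payload 4.5 kg.
Tool frame: the origin (TCP) lies at the very end of the fingers, on their centre line; the grasp point (between the pads) lies 19 mm behind it; z points along the fingers, y is the line along which they close (so a half turn about z gives the same grasp; the last joint's range is limited). The gripper opens to 85 mm and grips with 20 to 120 N. Pads are 22 mm wide; open, the fingers measure 114 mm over their backs; the gripper's body (76 mm by 85 mm) begins 54 mm behind the grasp point. The pads swing forward as they close: fully open they stand 13 mm farther back than shut.
Start: joints at [-1.289, 0.689, -0.195, 1.565, 0.157, 0.902, -0.215], TCP at [0.153, 0.606, 0.21] pointing down, gripper open.
Joint ranges: [-3.01, 3.01], [-0.46, 2.08], [-1.47, 1.51], [0.13, 2.56], [-1, 4.14], [0.04, 2.09], [-2.66, 2.66]. Speed limits (rad/s): [2.57, 2.57, 3.14, 3.14, 3.14, 3.14, 3.14].

### API

Orientations are given as a rotation vector (axis times angle).
In Python, from cell import arm gives the robot as it stands. The module is installed in compiled form; this text tells all that it offers.
- The arm moves only by the tool drive_tool, never from a script. Its argument "increments" is text: rows parted by semicolons, each of 7 numbers parted by spaces: the shift along the tool's x, y, z in cm, then the turn, a rotation vector about the tool's x, y, z in degrees, then the opening, from -1 (shut) to 1 (fully open). In form: x y z ax ay az hand; .... A call has 1 to 20 rows; each row shifts and turns the commanded pose from where the row before left it, along the tool's axes as they then stand; what a row does not reach is not made up. A row lasts 1/10 s, in which the tool goes at most 50 mm and 8.59 degrees, less where a joint would pass 70% of its speed; a pose out of reach is approached as far as the arm can. A call is refused whole if a number of a shift passes 5 or a number of a turn 8.59, either way. A call with a gripper value outside its range is refused whole. The fingers move at their own pace and stop on an object; the grip force is fixed at half the most. Time passes only in rows, so rows that do not move let the fingers close. It gives the time, the measured TCP pose, the force, the opening and the grip force at its end, in the units of the state.
- arm.get_obs(): the state, without advancing time (a new reading comes with each control period).
- arm.camera(name): name is "scene" or "top" or "wrist"; returns the picture (384x512x3 uint8, blue, green, red); there is no depth.
- arm.calibration(name): a dict with "fovy" (degrees; the focal length in pixels is half the picture's height over the tangent of half this angle, whatever the lens; pixels are square), "cx", "cy" (the principal point, pixels), "xyz" and "attitude" of the camera in the world. Camera axes: x right, y down, z forward; pixel columns grow to the right and rows downward; lengths in m; the calibration is good to about 2 mm. A picture is of the moment at which its call begins: read the wrist's pose just before it. calibration takes no time and is no camera call; for the wrist camera it gives the pose at the moment of the call.
- arm.close_job(): hands the job in; it is judged then, once.
The state is a dict: "t": time; "qpos": joint angles; "qd": joint speeds; "effort": joint torques, N m; "position": TCP position; "orientation": TCP orientation; "contact_force": force on the tool from outside, world axes, zero at the start; "torque": the same for the moment, N m; "grip_width": opening from 0.0 (shut) to 1.0 (fully open); "grasp_force": force on a finger pad.
Only numpy, scipy, OpenCV 4.12 (cv2) and the standard library are available. Lean on these libraries where they do the work, as an engineer would, in place of code of your own. Each camera call takes 0.05 s, during which the arm holds its last target. There are 200 camera calls.

### The job

Lock out the solvent valve: push one of the two black posts sideways to turn the yellow disc until its slot lines up with the steel bar, then push the bar by its red plate through the slot until it is fully home against the guide, and leave it there. Only push with the fingertips; do not lift the bar out of its rail, and leave the beaker, the vial and the screwdriver where they are.

Things in the scene. Friction and masses are not known exactly. Their poses are not given: they have to be found in the camera images.
- lockout: Fixed valve lockout unit on a grey base plate, 360 x 104 x 12 mm, x from -274 to +86 mm. Origin: under the disc's axis, on the worktop. Its x axis is the way the bar is pushed, along the centreline y = 0; z up. An aluminium rail (x -265 to -67 mm, 34 mm wide) carries the bar in an open trough 15 mm wide: floor 50 mm, wall tops 58 mm above the worktop.
- guide (a point): Centre of the rear face of the guide, which the red plate meets when home. The guide is a dark bridge over the rail just before the disc, x -97 to -67 mm in the unit's frame, 32 mm wide, top 86 mm above the worktop; the bar runs under it.
- keeper (a point): Top centre of the keeper, the dark block beyond the disc that takes the bar's nose: x 52 to 80 mm in the unit's frame, 41 mm wide, top 79 mm above the worktop.
- disc (a joint): Angle (rad, counter-clockwise from above) of the yellow disc about the unit's z axis; the slot's direction from the unit's +x. At 0 and at 3.14 the slot lines up with the bar; either will do. Starts at 0.7 to 2.44, stops at -0.35 and 3.5, stays where left (0.08 N m friction). Disc 90 mm across, 36 to 66 mm above the worktop; slot 18 mm wide, right across its top, floor at 48.5 mm.
- post_a (a point): Top centre of one turning post of the disc: upright black post 12 mm in diameter, 35 mm from the disc's axis, from the disc's face (66 mm) to 108 mm above the worktop. In the unit's frame it stands at the disc's angle minus 90 degrees, so at the start it is on the keeper's side.
- post_b (a point): Top centre of the other, equal post, opposite post_a across the slot (disc's angle plus 90 degrees); at the start on the bar's side.
- bar: Loose steel bar, 12 mm wide, 14 high, 174 long, about 0.2 kg, lying in the trough; slides with 1 to 3 N. Origin: underside, mid-length; x to its round nose (+87 mm). Its rear end (x -87 to -75) carries the red plate, 26 mm wide, 9.5 to 35.5 mm above the underside. Starts with the nose 13 to 40 mm short of the disc; home, this origin is at x = -22 mm in the unit's frame.
- bar_nose (a point): Tip of the bar's round nose, mid-height. Home, it is at x = +65 mm in the unit's frame, inside the keeper.
- bar_plate (a point): Centre of the red plate's rear face, the face to push (23 mm above the bar's underside). Home, it is at x = -109 mm in the unit's frame.
- beaker: Loose empty glass beaker, 44 mm in diameter, 55 mm high, standing beside the unit. Origin: centre of its underside.
- vial: Loose small glass vial with a red cap, 12 mm in diameter, 33 mm high, standing beside the unit. Origin: centre of its underside.
- tool: Loose screwdriver with a yellow handle, 182 mm long, 25 mm wide, lying beside the unit. Origin: centre of its underside.

How it is judged:
By the outcome, as a careful person would: the job done as asked, in the order asked, and still so for the second after the job is handed in, with the robot touching nothing.
It also fails if it takes over 51 s, if anything falls off the work surface, if the arm or the gripper's body presses on something with over 40 N, if the wrist force passes 120 N, or if a joint passes its speed limit or range.

## Working session

There is one attempt and no reset: what is moved stays moved. The work goes in short steps, Python scripts to look and compute and a tool call to move; the robot and the scene stay as the last step left them, time stands still between calls to the robot, and variables do not carry over. Pictures are saved under pics/ and viewed, at most 12 in all, crops included, and the job is handed in when it is done.

Besides the shell and the picture viewer there is one more tool, called after "Request:" as name(argument=value, ...) on one line, values as JSON. drive_tool: Moves the arm, as the interface text tells. Its arguments: {"type":"object","properties":{"increments":{"type":"string"}},"required":["increments"]}

```bash
mkdir -p pics; python3 - <<'E'
from cell import arm
import cv2,numpy as np
o=arm.get_obs();print({k:np.round(v,3) for k,v in o.items()})
for n in("top","scene"):
    c=arm.calibration(n);print(n,c)
    cv2.imwrite(f"pics/{n}0.png",arm.camera(n))
E
```

```text
{'t': np.float64(0.0), 'qpos': array([-1.289,  0.69 , -0.195,  1.566,  0.157,  0.902, -0.215]), 'qd': array([ 0.001, -0.   ,  0.001,  0.   , -0.001, -0.   , -0.   ]), 'effort': array([-0.0000e+00, -5.3961e+01, -1.2660e+00, -1.5854e+01,  9.0000e-03,
        1.0000e-02,  0.0000e+00]), 'position': array([0.153, 0.605, 0.209]), 'orientation': array([-3.880e-01, -3.117e+00,  3.000e-03]), 'contact_force': array([-0.762, -0.71 , -0.643]), 'torque': array([-0.014,  0.03 ,  0.043]), 'grasp_force': np.float64(0.0), 'grip_width': np.float64(1.003)}
top {'fovy': 45.61907171832476, 'cx': 258.73270852195395, 'cy': 198.65591299313388, 'xyz': array([0.38800169, 0.1844092 , 0.97534702]), 'attitude': array([-2.14741986,  2.16158886, -0.12233519])}
scene {'fovy': 49.552793325872145, 'cx': 256.76900921999055, 'cy': 193.04944235001432, 'xyz': array([ 0.18453145, -0.45758871,  0.57362021]), 'attitude': array([-2.09473864,  0.53388409, -0.25768959])}
```

View pics/top0.png

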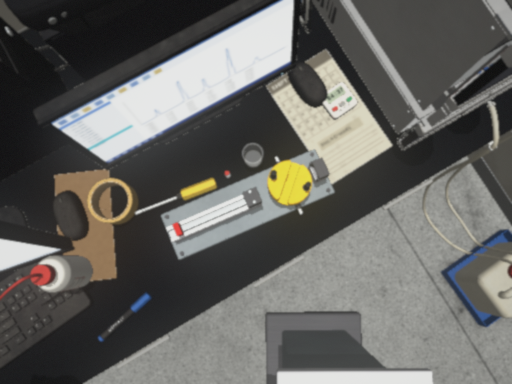

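View pics/scene0.png

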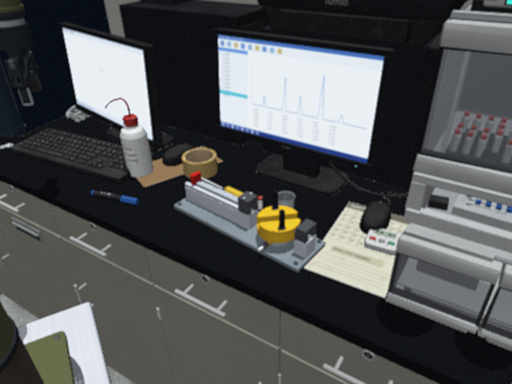

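The top view shows the unit running from the red plate (178,230) to the keeper (320,170), with the disc at (290,184). The screwdriver, red-capped vial (228,174) and beaker (252,155) are on its far side. Next I'll enlarge the unit and fit its pose.

```bash
cat > h.py <<'E'
from cell import arm
import cv2,numpy as np
from scipy.spatial.transform import Rotation as R
def cam(n):
    c=arm.calibration(n);return c
def proj(c,P):
    f=192/np.tan(np.radians(c["fovy"])/2)
    p=(np.atleast_2d(P)-c["xyz"])@R.from_rotvec(c["attitude"]).as_matrix()
    return np.c_[c["cx"]+f*p[:,0]/p[:,2],c["cy"]+f*p[:,1]/p[:,2]]
def ray(c,uv,z):
    f=192/np.tan(np.radians(c["fovy"])/2)
    d=R.from_rotvec(c["attitude"]).apply([(uv[0]-c["cx"])/f,(uv[1]-c["cy"])/f,1])
    return c["xyz"]+d*(z-c["xyz"][2])/d[2]
E
python3 - <<'E'
from h import *
c=cam("top")
print(proj(c,[[0,0,0],[.153,.606,.2],[.5,0,0]]))
for n,uv,z in(("disc",(290,184),.066),("plate",(178,230),.08),("keeper",(320,170),.079),("beaker",(252,156),.03),("vial",(228,174),.033),("handle",(198,189),.02),("tip",(136,214),.01)):print(n,ray(c,uv,z).round(3))
im=cv2.imread("pics/top0.png")[130:270,150:350]
cv2.imwrite("pics/top0c.png",cv2.resize(im,None,fx=4,fy=4,interpolation=cv2.INTER_CUBIC))
E
```

```text
[[355.76043842 448.13030683]
 [  5.27220943 401.35693612]
 [348.33467809 201.50624104]]
disc [0.529 0.129 0.066]
plate [0.437 0.351 0.08 ]
keeper [0.554 0.069 0.079]
beaker [0.595 0.206 0.03 ]
vial [0.556 0.256 0.033]
handle [0.527 0.321 0.02 ]
tip [0.475 0.453 0.01 ]
```

View pics/top0c.png

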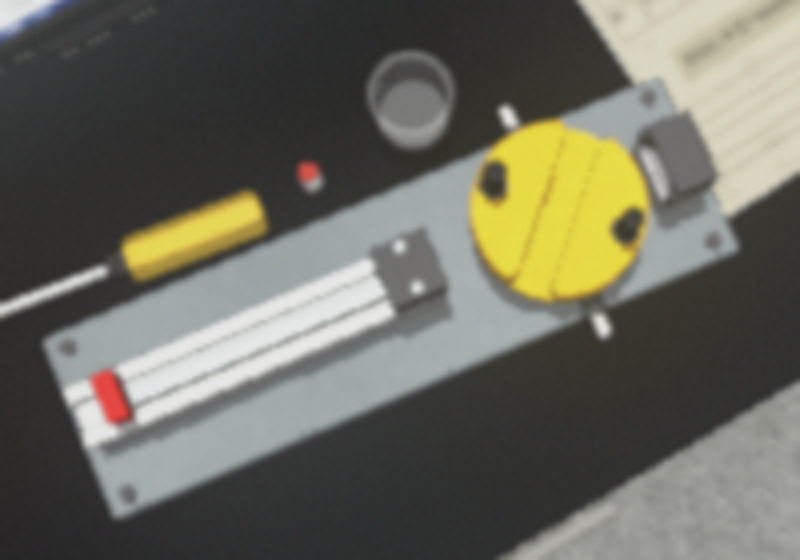

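The enlarged crop shows the base-plate corners at (45,340), (118,520), (738,248) and (658,80). The posts are near (492,180) and (628,227), and the slot runs from (530,285) to (582,135). The disc therefore sits somewhat under 1 rad from the bar.

```bash
cat >> h.py <<'E'
def unit():
    c=cam("top")
    px=np.array([(45,340),(118,520),(738,248),(658,80)])/4+[150,130]-0.375
    L=np.array([(-.274,.052),(-.274,-.052),(.086,-.052),(.086,.052)])
    W=np.array([ray(c,p,.012)[:2] for p in px])
    lc,wc=L.mean(0),W.mean(0); a=(L-lc)@[1,1j]; b=(W-wc)@[1,1j]
    th=np.angle(np.vdot(a,b)); M=np.array([[np.cos(th),-np.sin(th)],[np.sin(th),np.cos(th)]])
    return wc-M@lc,th,M,W-((L-lc)@M.T+wc)
E
python3 - <<'E'
from h import *
c=cam("top");o,th,M,r=unit();print(o,th,np.degrees(th));print(r.round(4))
loc=lambda u,v,z:((ray(c,(u/4+150-.375,v/4+130-.375),z)[:2]-o)@M).round(4)
pa=loc(630,216,.108);pb=loc(490,168,.108)
print("disc",loc(560,210,.066));print(pa,np.arctan2(pa[1],pa[0])+np.pi/2,pb,np.arctan2(pb[1],pb[0])-np.pi/2)
s=loc(582,135,.066)-loc(530,285,.066);print("slot",np.arctan2(s[1],s[0]))
print("plate",loc(113,395,.0855),loc(98,378,.0855), "beaker",loc(410,120,.02),"vial",loc(308,172,.033),"handle",loc(195,235,.02),loc(262,212,.02))
# model overlay prediction of post tops for angles
for a in (.7,.8,.9,1,1.1,1.2):
    P=[np.r_[o+M@(.035*np.array([np.cos(a+s),np.sin(a+s)])),z] for s in(-np.pi/2,np.pi/2) for z in(.066,.108)]
    print(a,((proj(c,P)+.375-[150,130])*4).round(0).tolist())
E
```

```text
[0.53277941 0.12955263] -1.16732741606033 -66.88293425016877
[[ 0.0004 -0.002 ]
 [ 0.0012 -0.0013]
 [ 0.0013  0.0018]
 [-0.0029  0.0015]]
disc [ 0.0001 -0.0003]
[ 0.0247 -0.0215] 0.8545517853594855 [-0.0275  0.0268] 0.7982887937281187
slot 0.8238407534186363
plate [-0.2391  0.0009] [-0.2427  0.0115] beaker [-0.048   0.0816] vial [-0.1088  0.0749] handle [-0.1769  0.0702] [-0.1396  0.0674]
0.7 [[622.0, 240.0], [630.0, 228.0], [497.0, 179.0], [499.0, 164.0]]
0.8 [[625.0, 234.0], [633.0, 221.0], [495.0, 185.0], [496.0, 171.0]]
0.9 [[627.0, 227.0], [635.0, 214.0], [492.0, 192.0], [494.0, 177.0]]
1 [[628.0, 221.0], [637.0, 207.0], [491.0, 199.0], [493.0, 184.0]]
1.1 [[629.0, 214.0], [637.0, 200.0], [490.0, 205.0], [492.0, 191.0]]
1.2 [[629.0, 207.0], [637.0, 193.0], [490.0, 212.0], [492.0, 199.0]]
```

The disc is at about 0.82 rad, and the plate's rear face is at unit x ≈ -0.245. Before moving I'll check how close the bottle is to the path.

```bash
python3 - <<'E'
from h import *
t=cam("top");s=cam("scene")
def tri(a,b):
    A=[];
    d1=ray(t,a,0)-t["xyz"];d2=ray(s,b,0)-s["xyz"]
    k=np.linalg.lstsq(np.c_[d1,-d2],s["xyz"]-t["xyz"],rcond=None)[0]
    p,q=t["xyz"]+k[0]*d1,s["xyz"]+k[1]*d2;return ((p+q)/2).round(3),np.linalg.norm(p-q).round(3)
print("cap",tri((40,271),(130,117)),"base",ray(s,(140,175),0).round(3))
print("monitor bottom corners",tri((108,160),(229,135)) ,tri((298,62),(360,160)))
o,th,M,_=unit()
T=lambda x,y:(o+M@[x,y]).round(4)
print("hover disc",T(-.05,.03),"plate back",T(-.275,0),"home",T(-.12,0))
ob=arm.get_obs();Rt=R.from_rotvec(ob["orientation"]).as_matrix();print(Rt.round(3))
print("tool-frame delta to hover",100*(Rt.T@(np.r_[T(-.1,.03),.21]-ob["position"])))
E
```

```text
cap (array([0.359, 0.58 , 0.16 ]), np.float64(0.006)) base [0.348 0.561 0.   ]
monitor bottom corners (array([0.581, 0.487, 0.093]), np.float64(0.012)) (array([0.737, 0.121, 0.152]), np.float64(0.022))
hover disc [0.5407 0.1873] plate back [0.4248 0.3825] home [0.4857 0.2399]
[[-0.969  0.245 -0.   ]
 [ 0.245  0.969 -0.002]
 [-0.    -0.002 -1.   ]]
tool-frame delta to hover [-4.47907269e+01 -2.70439940e+01 -1.40317474e-02]
```

The bottle at (0.35,0.57) and the monitor are both more than 12 cm from the path, so I'll go straight across at z 0.21 while closing the gripper.

Request:
drive_tool(increments="-1.5 -0.95 0 0 0 0 -1;-2.95 -1.9 0 0 0 0 -1;-3 -1.9 0 0 0 0 -1;-3 -1.9 0 0 0 0 -1;-3 -1.9 0 0 0 0 -1;-3 -1.9 0 0 0 0 -1;-3 -1.9 0 0 0 0 -1;-3 -1.9 0 0 0 0 -1;-3 -1.9 0 0 0 0 -1;-3 -1.9 0 0 0 0 -1;-3 -1.9 0 0 0 0 -1;-3 -1.9 0 0 0 0 -1;-3 -1.9 0 0 0 0 -1;-3 -1.9 0 0 0 0 -1;-3 -1.9 0 0 0 0 -1;-3 -1.9 0 0 0 0 -1;-2.2 -1.6 0 0 0 0 -1")

```text
t: 1.8
position: [0.5501, 0.1813, 0.2099]
orientation: [0.393, 3.116, -0.003]
contact_force: [0.1, -0.8, -0.1]
grip_width: -0.005
grasp_force: 0.0
```

Request:
drive_tool(increments="0 0 0 0 0 7.5 -1;0 0 0 0 0 7.5 -1;0 0 0 0 0 7.5 -1;0 0 0 0 0 7.5 -1;0 0 0 0 0 7.5 -1;0 0 0 0 0 7.5 -1;0 0 0 0 0 7.5 -1;0 0 0 0 0 0 -1;0 0 0 0 0 0 -1")

```text
t: 2.7
position: [0.5485, 0.1845, 0.21]
orientation: [1.724, 2.626, -0.001]
contact_force: [0.5, -0.1, -0.1]
grip_width: 0.002
grasp_force: 0.0
```

```bash
cat >> h.py <<'E'
def state():
    ob=arm.get_obs();o,th,M,_=unit();Rt=R.from_rotvec(ob["orientation"]).as_matrix()
    print("t",round(float(ob["t"]),2),"unit xy",((ob["position"][:2]-o)@M).round(4),"z",round(float(ob["position"][2]),4),"toolx yaw rel unit",round(float(np.degrees(np.arctan2(Rt[1,0],Rt[0,0])-th)),2),"F",ob["contact_force"].round(1),"grip",round(float(ob["grip_width"]),2),"tilt",Rt[:,2].round(3))
    return ob,o,th,M,Rt
E
python3 - <<'E'
from h import *
state();c=cam("wrist");print(c)
cv2.imwrite("pics/w1.png",arm.camera("wrist"))
o,th,M,_=unit()
print(proj(c,[np.r_[o+M@[x,y],z] for x,y,z in((0,0,.066),(-.0256,.0239,.108),(-.097,0,.086),(0.086,.052,.012),(.086,-.052,.012))]).round(0).tolist())
E
```

```text
t 2.7 unit xy [-0.0444  0.036 ] z 0.21 toolx yaw rel unit 180.31 F [ 0.5 -0.1 -0.1] grip 0.0 tilt [-0.    -0.001 -1.   ]
{'fovy': 67.98204974052362, 'cx': 255.9591849449322, 'cy': 190.23686811456238, 'xyz': array([0.51653679, 0.25840655, 0.37361549]), 'attitude': array([2.76528259, 0.57329787, 0.09362218])}
[[225.0, 208.0], [244.0, 200.0], [220.0, 125.0], [266.0, 250.0], [194.0, 249.0]]
```

View pics/w1.png

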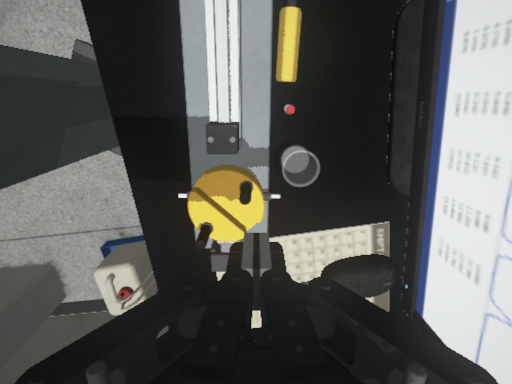

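The wrist view shows the disc at (226,204), post_b at (246,190), post_a at (205,235) and the guide's rear edge at (222,124). That agrees with the fitted unit to about 1 mm. I'll descend behind post_b, above the guide's top.

Request:
drive_tool(increments="1 -0.5 0 0 0 0 -1;0.4 0 2 0 0 0 -1;0 0 3 0 0 0 -1;0 0 3 0 0 0 -1;0 0 2.5 0 0 0 -1;0 0 1.4 0 0 0 -1;0 0 0 0 0 0 -1;0 0 0 0 0 0 -1")

```text
t: 3.55
position: [0.539, 0.1969, 0.0917]
orientation: [1.726, 2.625, 0.002]
contact_force: [0.2, 0.3, -0.1]
grip_width: 0.0
grasp_force: 0.0
```

```bash
python3 -c "
from h import *
state()"
```

```text
t 3.55 unit xy [-0.0595  0.0321] z 0.0917 toolx yaw rel unit 180.22 F [ 0.2  0.3 -0.1] grip 0.0 tilt [ 0.001  0.001 -1.   ]
```

Request:
drive_tool(increments="-0.4 0 0 0 0 0 -1;-0.4 0 0 0 0 0 -1;-0.4 0 0 0 0 0 -1;-0.3 0 0 0 0 0 -1;-0.3 0 0 0 0 0 -1;-0.3 0 0 0 0 0 -1;-0.3 0 0 0 0 0 -1;-0.3 0 0 0 0 0 -1;-0.3 0 0 0 0 0 -1;-0.3 0 0 0 0 0 -1;-0.2 0 0 0 0 0 -1;0 0 0 0 0 0 -1;0 0 0 0 0 0 -1")

```text
t: 4.85
position: [0.5525, 0.1644, 0.0911]
orientation: [-1.727, -2.624, -0.0]
contact_force: [0.4, -0.2, 0.5]
grip_width: 0.0
grasp_force: 0.0
```

```bash
python3 - <<'E'
from h import *
state();c=cam("wrist");im=arm.camera("wrist")
o,th,M,_=unit()
pr=lambda L:proj(c,[np.r_[o+M@[x,y],z] for x,y,z in L]).round(0).tolist()
print("centre,guide front",pr([(0,0,.066),(-.067,0,.086),(-.067,.016,.086),(-.067,-.016,.086)]))
print("slot ends at angle 0",pr([(-.044,.009,.066),(-.044,-.009,.066),(.044,.009,.066),(.044,-.009,.066)]))
for a in(0,.1,.2,.3): print(a,pr([(.035*np.cos(a+s),.035*np.sin(a+s),.108) for s in(-np.pi/2,np.pi/2)]))
cv2.imwrite("pics/w2.png",cv2.resize(im[60:360,100:420],None,fx=2,fy=2,interpolation=cv2.INTER_CUBIC))
E
```

```text
t 4.85 unit xy [-0.0243  0.0318] z 0.0911 toolx yaw rel unit 180.19 F [ 0.4 -0.2  0.5] grip 0.0 tilt [-0.  0. -1.]
centre,guide front [[213.0, 243.0], [203.0, 161.0], [230.0, 161.0], [177.0, 161.0]]
slot ends at angle 0 [[223.0, 187.0], [197.0, 187.0], [227.0, 293.0], [204.0, 293.0]]
0 [[145.0, 277.0], [261.0, 278.0]]
0.1 [[146.0, 282.0], [261.0, 273.0]]
0.2 [[148.0, 287.0], [260.0, 268.0]]
0.3 [[150.0, 292.0], [259.0, 263.0]]
```

View pics/w2.png

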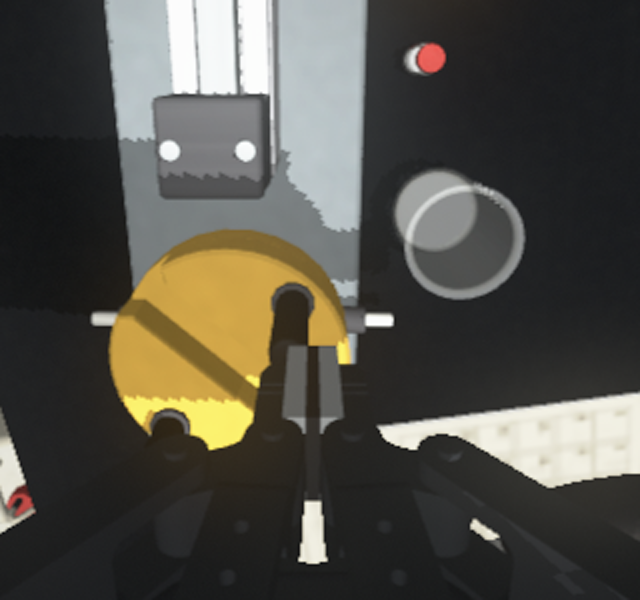

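The wrist crop shows post_b's base still at (292,300) and the slot still near 0.82 rad, so the disc hasn't turned. The fingertip sits over the post's right half. I'll check the geometry by projection.

```bash
python3 - <<'E'
from h import *
ob,o,th,M,Rt=state();c=cam("wrist")
cr=lambda P:((proj(c,P)-[100,60])*2).round(0).tolist()
U=lambda L:[np.r_[o+M@[x,y],z] for x,y,z in L]
print("tcp",cr([ob["position"]]),"tcp rear/front",cr([ob["position"]+Rt@[s*.011,0,0] for s in(1,-1)]))
print("sides",cr([ob["position"]+Rt@[0,s,0] for s in(-.0145,.0145)]))
for a in(.82,.6): x,y=.035*np.cos(a+1.571),.035*np.sin(a+1.571);print("post b base/top",a,cr(U([(x,y,.066),(x,y,.108)])), cr(U([(-x,-y,.066),(-x,-y,.108)])))
f=lambda u,v,z:((ray(c,(u/2+100,v/2+60),z)[:2]-o)@M).round(4)
print("base ring",f(292,300,.066),"fingertip edge",f(285,346,.091),f(342,346,.091))
print("cam unit",(c["xyz"][:2]-o)@M,c["xyz"][2])
E
```

```text
t 4.9 unit xy [-0.0245  0.0318] z 0.0911 toolx yaw rel unit 180.2 F [ 0.5 -0.2 -1.3] grip 0.0 tilt [-0.  0. -1.]
tcp [[312.0, 338.0]] tcp rear/front [[312.0, 306.0], [312.0, 368.0]]
sides [[266.0, 338.0], [357.0, 338.0]]
post b base/top 0.82 [[289.0, 304.0], [284.0, 360.0]] [[167.0, 426.0], [135.0, 504.0]]
post b base/top 0.6 [[303.0, 318.0], [302.0, 378.0]] [[153.0, 413.0], [118.0, 489.0]]
base ring [-0.027   0.0248] fingertip edge [-0.0214  0.0233] [-0.0215  0.0415]
cam unit [-0.10484886  0.03146607] 0.2547526518308296
```

The finger's visible end projects as though it ends above the post's top, since it passed without force. I'll back off between guide and post, where lowering is clear either way, and go lower watching the force.

Request:
drive_tool(increments="0.9 0 0 0 0 0 -1;1 0 0 0 0 0 -1;0.9 0.1 0 0 0 0 -1;0 0 0 0 0 0 -1;0 0 0.7 0 0 0 -1;0 0 0.7 0 0 0 -1;0 0 0.7 0 0 0 -1;0 0 0 0 0 0 -1;0 0 0 0 0 0 -1")

```text
t: 5.8
position: [0.5422, 0.19, 0.0697]
orientation: [-1.728, -2.624, 0.001]
contact_force: [0.9, -0.7, 0.4]
grip_width: 0.001
grasp_force: 0.0
```

Request:
drive_tool(increments="-0.3 0 0 0 0 0 -1;-0.3 0 0 0 0 0 -1;-0.3 0 0 0 0 0 -1;-0.3 0 0 0 0 0 -1;-0.2 0 0 0 0 0 -1;-0.2 0 0 0 0 0 -1;0 0 0 0 0 0 -1")

```text
t: 6.5
position: [0.5506, 0.1809, 0.0706]
orientation: [1.723, 2.627, 0.014]
contact_force: [1.8, 9.0, -3.1]
grip_width: 0.003
grasp_force: 4.2
```

```bash
python3 - <<'E'
from h import *
ob,o,th,M,Rt=state();c=cam("wrist")
cv2.imwrite("pics/w3.png",cv2.resize(arm.camera("wrist")[100:340,120:400],None,fx=2.5,fy=2.5,interpolation=cv2.INTER_CUBIC))
cr=lambda P:((proj(c,P)-[120,100])*2.5).round(0).tolist()
U=lambda L:[np.r_[o+M@[x,y],z] for x,y,z in L]
for a in(.82,.7,.6,.5): x,y=.035*np.cos(a+1.571),.035*np.sin(a+1.571);print("post b base/top",a,cr(U([(x,y,.066),(x,y,.108)])))
E
```

```text
t 6.5 unit xy [-0.0402  0.0366] z 0.0706 toolx yaw rel unit 180.36 F [ 1.8  9.  -3.1] grip 0.0 tilt [ 0.005  0.007 -1.   ]
post b base/top 0.82 [[292.0, 364.0], [280.0, 463.0]]
post b base/top 0.7 [[303.0, 374.0], [294.0, 475.0]]
post b base/top 0.6 [[311.0, 383.0], [304.0, 486.0]]
post b base/top 0.5 [[317.0, 393.0], [313.0, 498.0]]
```

View pics/w3.png

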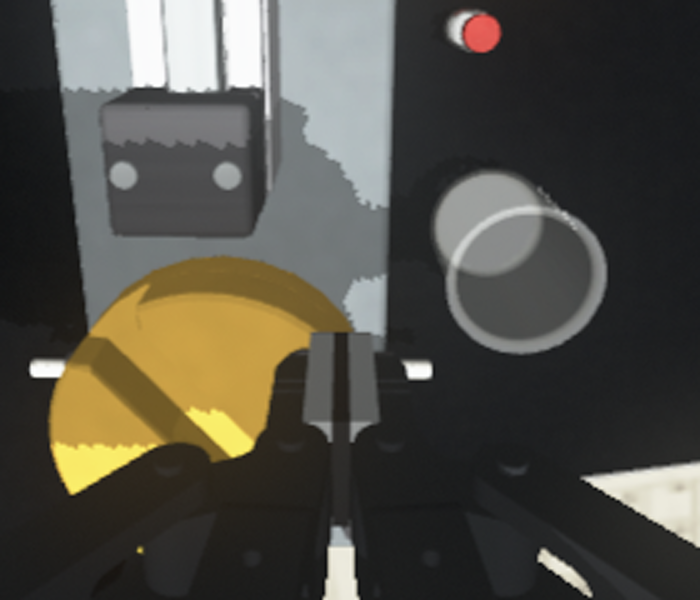

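Now post_b is touched (8–9 N), but only by the finger's left corner: the finger centre is at (343,370) and the post at (285,400). The push was therefore nearly radial and the disc stayed put. I'll back off, shift towards the centreline and push again.

Request:
drive_tool(increments="0.8 0 0 0 0 0 -1;0.8 0 0 0 0 0 -1;0 -0.5 0 0 0 0 -1;0 0 0 0 0 0 -1;0 0 0 0 0 0 -1")

```text
t: 7.05
position: [0.5375, 0.1875, 0.0701]
orientation: [1.728, 2.623, -0.002]
contact_force: [1.0, 0.1, -0.4]
grip_width: -0.003
grasp_force: 0.0
```

Request:
drive_tool(increments="-0.4 0 0 0 0 0 -1;-0.4 0 0 0 0 0 -1;-0.4 0 0 0 0 0 -1;-0.3 0 0 0 0 0 -1;-0.3 0 0 0 0 0 -1;0 0 0 0 0 0 -1")

```text
t: 7.65
position: [0.5465, 0.1758, 0.0704]
orientation: [-1.724, -2.626, -0.011]
contact_force: [0.8, 7.3, -1.1]
grip_width: -0.0
grasp_force: 2.8
```

```bash
python3 -c "
from h import *
state()"
```

```text
t 7.65 unit xy [-0.0371  0.0308] z 0.0704 toolx yaw rel unit 180.31 F [ 0.8  7.3 -1.1] grip -0.0 tilt [ 0.004  0.006 -1.   ]
```

Request:
drive_tool(increments="-0.3 -0.2 0 0 0 0 -1;-0.3 -0.2 0 0 0 0 -1;-0.3 0 0 0 0 0 -1;-0.3 0 0 0 0 0 -1;0 0 0 0 0 0 -1")

```text
t: 8.15
position: [0.5456, 0.1583, 0.07]
orientation: [-1.728, -2.623, 0.002]
contact_force: [-1.8, 2.5, 0.1]
grip_width: 0.0
grasp_force: 1.3
```

```bash
cat > look.py <<'E'
import sys
from h import *
ob,o,th,M,Rt=state();c=cam("wrist")
im=arm.camera("wrist");cv2.imwrite("pics/"+sys.argv[1],im)
# slot angle: rectify the disc plane z=.066 to a metric top view (0.25 mm/px), polar dark-line search
g=np.arange(-.05,.05,.00025);X,Y=np.meshgrid(g,g,indexing="ij")
P=np.c_[np.c_[X.ravel(),Y.ravel()]@M.T+o,np.full(X.size,.066)]
uv=proj(c,P).reshape(X.shape+(2,)).astype(np.float32)
rec=cv2.remap(im,uv[...,0],uv[...,1],cv2.INTER_LINEAR)
cv2.imwrite("pics/r_"+sys.argv[1],rec)
E
python3 look.py w4.png; python3 - <<'E'
import cv2,numpy as np
a=cv2.imread('pics/w4.png')[100:340,120:400];b=cv2.imread('pics/r_w4.png')
cv2.imwrite('pics/w4v.png',np.hstack([cv2.resize(a,(467,400)),b[:, :333] if b.shape[1]<333 else cv2.resize(b,(333,400))][:1]+[cv2.resize(b,(333,400))]))
E
```

```text
t 8.15 unit xy [-0.0214  0.0231] z 0.07 toolx yaw rel unit 180.14 F [-1.8  2.5  0.1] grip 0.0 tilt [-0.001 -0.001 -1.   ]
```

View pics/w4v.png

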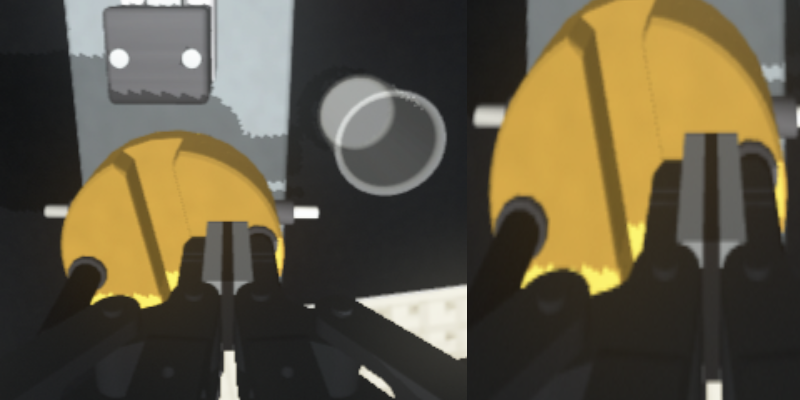

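The disc has turned to about 0.2 rad: slot edge from (583,40) to (620,265) and post_b at (755,160) in the rectified half. The finger is now slipping off on the post's centre side, so I'll back off, shift outward and push the remaining 6–7 mm.

Request:
drive_tool(increments="0.6 0 0 0 0 0 -1;0.6 0 0 0 0 0 -1;0 1 0 0 0 0 -1;0 0 0 0 0 0 -1;-0.3 0 0 0 0 0 -1;-0.3 0 0 0 0 0 -1;-0.3 0 0 0 0 0 -1;-0.3 0 0 0 0 0 -1;-0.3 0 0 0 0 0 -1;0 0 0 0 0 0 -1;0 0 0 0 0 0 -1")

```text
t: 9.3
position: [0.5568, 0.1607, 0.0703]
orientation: [1.727, 2.624, 0.001]
contact_force: [0.0, 2.2, -0.3]
grip_width: -0.002
grasp_force: 1.1
```

```bash
python3 look.py w5.png; python3 - <<'E'
import cv2,numpy as np
b=cv2.imread('pics/r_w5.png')
cv2.imwrite('pics/w5v.png',cv2.resize(b,(600,600)))
E
```

```text
t 9.3 unit xy [-0.0193  0.0343] z 0.0703 toolx yaw rel unit 180.19 F [ 0.   2.2 -0.3] grip -0.0 tilt [ 0.001  0.001 -1.   ]
```

View pics/w5v.png

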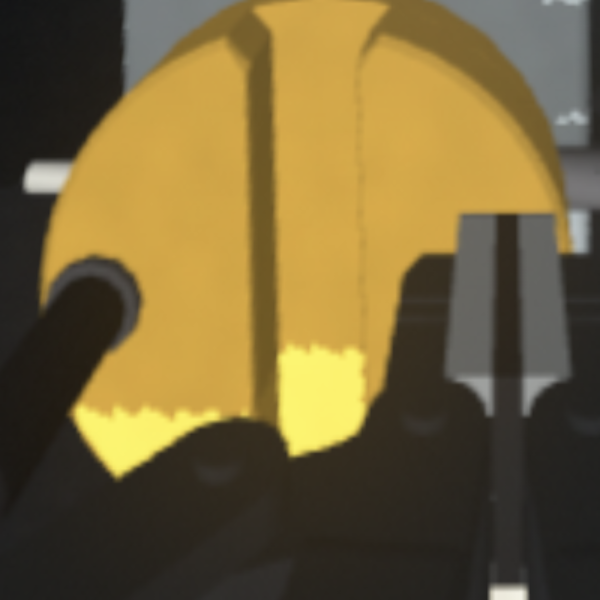

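The slot is now aligned: its edges run (248,60)→(254,400) and (361,50)→(366,370), about 0.017 rad against the 0.066 allowed. It's centred within 1 mm. I'll lift off and go behind the red plate.

Request:
drive_tool(increments="0.5 0 0 0 0 0 -1;0.6 0 0 0 0 0 -1;0 0 -2.5 0 0 0 -1;0 0 -3 0 0 0 -1;0 0 -2.5 0 0 0 -1;2 -0.4 0 0 0 0 -1;3 -0.5 0 0 0 0 -1;3 -0.5 0 0 0 0 -1;3 -0.5 0 0 0 0 -1;3 -0.5 0 0 0 0 -1;3 -0.5 0 0 0 0 -1;3 -0.5 0 0 0 0 -1;3 0 0 0 0 0 -1;2 0 0 0 0 0 -1;0 0 0 0 0 0 -1;0 0 0 0 0 0 -1")

```text
t: 10.95
position: [0.4216, 0.3859, 0.1499]
orientation: [1.726, 2.624, -0.002]
contact_force: [-0.2, -0.9, 0.2]
grip_width: 0.0
grasp_force: 0.0
```

```bash
python3 - <<'E'
from h import *
ob,o,th,M,Rt=state();c=cam("top");im=arm.camera("top")
cv2.imwrite("pics/t6.png",cv2.resize(im[130:270,130:350],None,fx=3.6,fy=3.6,interpolation=cv2.INTER_CUBIC))
E
```

```text
t 10.95 unit xy [-0.2794 -0.0017] z 0.1499 toolx yaw rel unit 180.21 F [-0.2 -0.9  0.2] grip 0.0 tilt [-0.    -0.002 -1.   ]
```

View pics/t6.png

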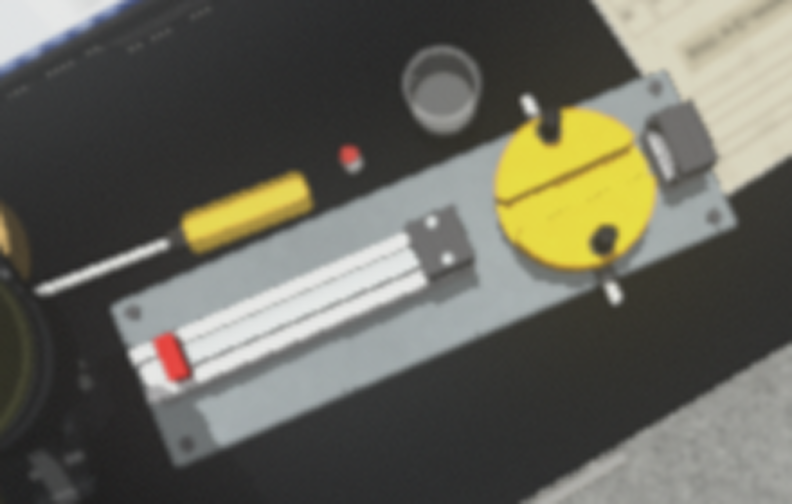

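The top view confirms the slot ((503,203)→(632,150)) is parallel with the rail, and nothing else has moved. I'll go down behind the plate and make light contact.

Request:
drive_tool(increments="0.6 0.15 0 0 0 0 -1;0 0 2.5 0 0 0 -1;0 0 3 0 0 0 -1;0 0 2 0 0 0 -1;0 0 1.4 0 0 0 -1;0 0 0 0 0 0 -1;0 0 0 0 0 0 -1")

```text
t: 11.7
position: [0.4214, 0.3929, 0.0615]
orientation: [1.728, 2.623, 0.001]
contact_force: [-0.2, -0.9, -0.8]
grip_width: -0.0
grasp_force: 0.0
```

Request:
drive_tool(increments="-0.5 0 0 0 0 0 -1;-0.5 0 0 0 0 0 -1;-0.5 0 0 0 0 0 -1;-0.5 0 0 0 0 0 -1;-0.4 0 0 0 0 0 -1;-0.3 0 0 0 0 0 -1;-0.3 0 0 0 0 0 -1;-0.3 0 0 0 0 0 -1")

```text
t: 12.5
position: [0.4338, 0.3631, 0.0612]
orientation: [-1.726, -2.624, -0.001]
contact_force: [-1.5, 1.9, 0.6]
grip_width: -0.001
grasp_force: 0.7
```

```bash
python3 - <<'E'
from h import *
ob,o,th,M,Rt=state()
cv2.imwrite("pics/w7.png",arm.camera("wrist"))
im=arm.camera("top");hsv=cv2.cvtColor(im,cv2.COLOR_BGR2HSV)
m=cv2.inRange(hsv,(0,140,120),(8,255,255))|cv2.inRange(hsv,(172,140,120),(180,255,255))
n,l,s,ct=cv2.connectedComponentsWithStats(m)
c=cam("top")
for i in range(1,n):
    if s[i,4]>8:print(ct[i].round(1),s[i,4],((ray(c,ct[i],.083)[:2]-o)@M).round(4))
E
```

```text
t 12.5 unit xy [-0.2537  0.0007] z 0.0612 toolx yaw rel unit 180.22 F [-1.5  1.9  0.6] grip -0.0 tilt [ 0.     0.001 -1.   ]
[226.5 172.2] 13 [-0.1087  0.066 ]
[181.4 228.4] 43 [-0.2331 -0.0016]
[ 40.3 274.3] 278 [-0.5181  0.0253]
[ 12.9 286. ] 81 [-0.5746  0.0254]
```

The plate is in contact and sliding (2.4 N, plate 6 mm on). I'll push on gently and check the force as the nose goes through the disc.

Request:
drive_tool(increments="-0.5 0 0 0 0 0 -1;-0.5 0 0 0 0 0 -1;-0.5 0 0 0 0 0 -1;-0.5 0 0 0 0 0 -1;-0.5 0 0 0 0 0 -1;-0.5 0 0 0 0 0 -1;-0.5 0 0 0 0 0 -1;-0.5 0 0 0 0 0 -1;-0.5 0 0 0 0 0 -1;-0.5 0 0 0 0 0 -1")

```text
t: 13.6
position: [0.4538, 0.3163, 0.0611]
orientation: [-1.727, -2.624, 0.0]
contact_force: [-0.8, 0.8, -0.5]
grip_width: -0.001
grasp_force: 0.6
```

```bash
cat > red.py <<'E'
from h import *
ob,o,th,M,Rt=state()
im=arm.camera("top");hsv=cv2.cvtColor(im,cv2.COLOR_BGR2HSV)
m=cv2.inRange(hsv,(0,140,100),(8,255,255))|cv2.inRange(hsv,(172,140,100),(180,255,255))
n,l,s,ct=cv2.connectedComponentsWithStats(m);c=cam("top")
for i in range(1,n):
    if s[i,4]>8 and ct[i][0]>120:print(ct[i].round(1),s[i,4],((ray(c,ct[i],.083)[:2]-o)@M).round(4))
E
python3 red.py
```

```text
t 13.6 unit xy [-0.2027  0.0007] z 0.0611 toolx yaw rel unit 180.19 F [-0.8  0.8 -0.5] grip -0.0 tilt [-0.  0. -1.]
[226.5 172.2] 13 [-0.1087  0.066 ]
```

Request:
drive_tool(increments="-0.5 0 0 0 0 0 -1;-0.5 0 0 0 0 0 -1;-0.5 0 0 0 0 0 -1;-0.5 0 0 0 0 0 -1;-0.5 0 0 0 0 0 -1;-0.5 0 0 0 0 0 -1;-0.5 0 0 0 0 0 -1;-0.5 0 0 0 0 0 -1;-0.5 0 0 0 0 0 -1;-0.5 0 0 0 0 0 -1")

```text
t: 14.65
position: [0.4736, 0.2705, 0.0611]
orientation: [-1.727, -2.624, -0.0]
contact_force: [-0.3, 1.8, 1.0]
grip_width: -0.001
grasp_force: 0.7
```

```bash
python3 look.py w8.png
```

```text
t 14.65 unit xy [-0.1528  0.0009] z 0.0611 toolx yaw rel unit 180.19 F [-0.3  1.8  1. ] grip -0.0 tilt [ 0.  0. -1.]
```

View pics/w8.png

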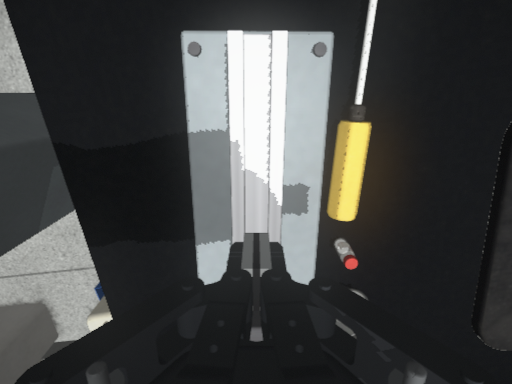

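The rail behind the finger is empty and the force is 2 N, so the bar is going through freely with the screwdriver and vial untouched. I'll push the last 3 cm until it's firm against the guide.

Request:
drive_tool(increments="-0.5 0 0 0 0 0 -1;-0.5 0 0 0 0 0 -1;-0.5 0 0 0 0 0 -1;-0.5 0 0 0 0 0 -1;-0.4 0 0 0 0 0 -1;-0.3 0 0 0 0 0 -1;-0.3 0 0 0 0 0 -1;-0.2 0 0 0 0 0 -1;-0.2 0 0 0 0 0 -1;0 0 0 0 0 0 -1")

```text
t: 15.7
position: [0.4859, 0.2416, 0.061]
orientation: [-1.723, -2.624, -0.002]
contact_force: [-2.3, 4.5, -0.9]
grip_width: -0.001
grasp_force: 2.6
```

```bash
python3 -c "
from h import *
state()"
```

```text
t 15.7 unit xy [-0.1215  0.0009] z 0.061 toolx yaw rel unit 180.3 F [-2.3  4.5 -0.9] grip -0.0 tilt [-0.001  0.002 -1.   ]
```

Request:
drive_tool(increments="-0.2 0 0 0 0 0 -1;-0.2 0 0 0 0 0 -1;0 0 0 0 0 0 -1;0 0 0 0 0 0 -1")

```text
t: 16.1
position: [0.486, 0.2414, 0.0611]
orientation: [-1.717, -2.624, -0.006]
contact_force: [-5.9, 10.3, 0.1]
grip_width: -0.0
grasp_force: 5.7
```

Request:
drive_tool(increments="0.5 0 0 0 0 0 -1;0.8 0 0 0 0 0 -1;0.7 0 0 0 0 0 -1;0 0 -2.5 0 0 0 -1;0 0 -3 0 0 0 -1;0 0 -3 0 0 0 -1;3 0 -2 0 0 0 -1;4 0 0 0 0 0 -1;4 0 0 0 0 0 -1;4 0 0 0 0 0 -1;0 0 0 0 0 0 -1;0 0 0 0 0 0 -1")

```text
t: 17.3
position: [0.4205, 0.3927, 0.166]
orientation: [1.724, 2.626, -0.001]
contact_force: [-0.6, -0.8, -0.7]
grip_width: -0.001
grasp_force: 0.0
```

```bash
python3 red.py; python3 - <<'E'
from h import *
im=arm.camera("top")
cv2.imwrite("pics/t9.png",cv2.resize(im[130:270,130:350],None,fx=3.6,fy=3.6,interpolation=cv2.INTER_CUBIC))
E
```

```text
t 17.3 unit xy [-0.2861  0.    ] z 0.166 toolx yaw rel unit 180.33 F [-0.6 -0.8 -0.7] grip -0.0 tilt [ 0. -0. -1.]
[226.3 172.1] 12 [-0.1088  0.0662]
[242.1 200.6] 61 [-0.1025  0.0014]
```

View pics/t9.png

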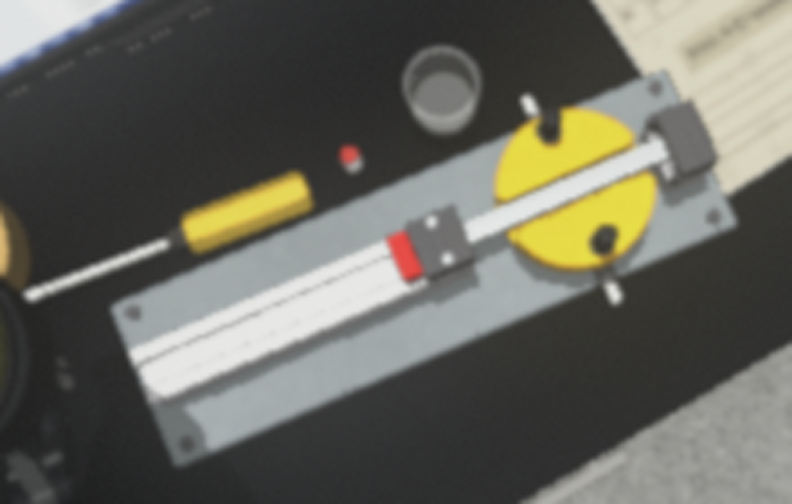

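The red plate at (404,256) is flush against the guide. The bar crosses the disc's slot and enters the keeper at (665,150). The force rose to 12 N with no further travel, so it's home, and the loose items are where they were. Handing in.

```bash
python3 -c "
from cell import arm
print(arm.close_job())"
```

```text
the job is handed in; nothing more can be done
None
```

The valve is locked out and the job is handed in: the disc's slot is lined up with the bar, the bar is pushed fully home against the guide with its nose in the keeper, and the beaker, vial and screwdriver have not moved.

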